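# Find the socket that fits the blender jar's nut and crack it loose

### The arm

A 6-joint arm with a two-finger parallel gripper is mounted at the origin on the work surface. World frame = base frame: x ahead of the robot, y to its left, z up, the work surface at z = 0. Lengths are in m, angles in rad, forces in N, time in s.
With the tool pointing down it reaches from about 0.35 to 0.95 m from the base axis. Payload 17.4 kg.
Tool frame: the origin (TCP) lies at the very end of the fingers, on their centre line; the grasp point (between the pads) lies 19 mm behind it (pinch_z is the distance from the TCP to the grasp point, in m); y points along the fingers, z is the direction in which the jaws open and shut, and the axes are right-handed (so a half turn about y gives the same grasp; the last joint's range is limited). The gripper opens to 93 mm and grips with 3 to 60 N. Pads are 15 mm wide; open, the fingers measure 128 mm over their backs; the gripper's body (75 mm by 188 mm) begins 65 mm behind the grasp point.
Start: joints at [-1.24, 0.116, 1.442, -0, 1.584, -0.038], TCP at [0.243, -0.63, 0.219] pointing down, gripper open.
Joint ranges: [-2.83, 2.83], [-0.83, 2.19], [0.07, 2.5], [-1.14, 4.28], [0.01, 3], [-2.97, 2.97]. Speed limits (rad/s): [1.89, 1.89, 2.22, 3.14, 3.14, 3.14].

### API

Orientations are given as a unit quaternion [x, y, z, w].
In Python, from station import * gives the robot as it stands. The module is installed in compiled form; this text tells all that it offers.
- The arm moves only by the tool jog_arm, never from a script. Its argument "series" is a list that holds one entry, the list of rows, each a list of 7 numbers: the finger opening in m, from 0 to 0.093, then the shift along the tool's x, y, z in m, then the turn, a rotation vector about the tool's x, y, z in rad. In form: [[[claw, x, y, z, wx, wy, wz], ...]]. A call has 1 to 20 rows; each row shifts and turns the commanded pose from where the row before left it, along the tool's axes as they then stand; what a row does not reach is not made up. A row lasts 1/8 s, in which the tool goes at most 62.5 mm and 10.7 degrees, less where a joint would pass 70% of its speed; a pose out of reach is approached as far as the arm can. A call with a gripper value outside its range is refused whole. The fingers move at their own pace and stop on an object; "squeeze" is the grip in N (left out, the last holds). Time passes only in rows, so rows that do not move let the fingers close. It gives the time, the measured TCP pose, the force and the opening at its end, in the units of the state.
- state(): the state, without advancing time (a new reading comes with each control period).
- capture(name): name is "scene" or "top" or "wrist"; returns (picture, depth): 400x640x3 uint8, red, green, blue; 400x640 float32, m along the optical axis (not along the pixel's ray), 0 where there is no reading.
- camera_model(name): a dict with "fx", "fy", "cx", "cy" (pixels), "extrinsics" (4x4, takes a point from world to camera coordinates). Camera axes: x right, y up, looking along -z (the intrinsics and any distortion apply to the point x, -y, -z); pixel columns grow to the right and rows downward; lengths in m; the calibration is good to about 2 mm. A picture is of the moment at which its call begins: read the wrist's pose just before it. camera_model takes no time and is no camera call; for the wrist camera it gives the pose at the moment of the call.
- hand_in(): hands the job in, once; it reports no verdict.
The state is a dict: "t": time; "joint_pos": joint angles; "joint_vel": joint speeds; "effort": joint torques, N m; "tool_pos": TCP position; "eef_rot": TCP orientation; "force": force on the tool from outside, world axes, zero at the start; "moment": the same for the moment, N m; "grip_width": opening from 0.0 (shut) to 1.0 (fully open).
Only numpy, scipy, OpenCV 4.12 (cv2) and the standard library are available. Lean on these libraries where they do the work, as an engineer would, in place of code of your own. Each camera call takes 0.05 s, during which the arm holds its last target.

### The job

Of the blender jars upside down on their drying pegs, the one nearest the baking tray needs its hex nut loosened: try the sockets from the tray on it to find the one that fits (not too small, not so big that it turns loosely), and stand any that does not fit back upright in the tray. With the right socket fully down on the nut, turn the nut about an eighth of a turn (45 degrees) anticlockwise as seen from above, and finish there, still gripping the socket seated on the nut: do not let go. Leave the other two blender jars, the ratchet handle and the seasoning jar alone.

Things in the scene. Friction and masses are not known exactly. Their poses are not given: they have to be found in the camera images.
- jar_1: one of three steel blender jars, each fixed upside down on a drying peg: the one nearest the tray is the job (y above -0.26), the other two are spares, farther right (y below -0.46); which is which varies. Origin on the bench on the jar's axis, z up. Up to 118 mm across, foot 132 mm; black loop handle along -y, out to 100 mm, 60 to 140 mm up. Flat bottom faces up at z = 150 mm, with a 4 mm high foot ring (inside 72 mm)
- jar_2: one of three steel blender jars, each fixed upside down on a drying peg: the one nearest the tray is the job (y above -0.26), the other two are spares, farther right (y below -0.46); which is which varies. Origin on the bench on the jar's axis, z up. Up to 118 mm across, foot 132 mm; black loop handle along -y, out to 100 mm, 60 to 140 mm up. Flat bottom faces up at z = 150 mm, with a 4 mm high foot ring (inside 72 mm)
- jar_3: one of three steel blender jars, each fixed upside down on a drying peg: the one nearest the tray is the job (y above -0.26), the other two are spares, farther right (y below -0.46); which is which varies. Origin on the bench on the jar's axis, z up. Up to 118 mm across, foot 132 mm; black loop handle along -y, out to 100 mm, 60 to 140 mm up. Flat bottom faces up at z = 150 mm, with a 4 mm high foot ring (inside 72 mm)
- flange_1 (a point): on the axis of jar_1, top of the steel flange (58 mm across) under the hex nut, 153 mm above the bench; axes as the jar. The nut sits on it, 14 mm thick, its top 3 mm chamfered by 2 mm all round; above it a shaft stub of 8 mm diameter, 9 mm high. Across flats 22, 27 or 32 mm: not marked, different on each jar. At nut joint 0 a pair of flats faces +x and -x
- flange_2 (a point): on the axis of jar_2, top of the steel flange (58 mm across) under the hex nut, 153 mm above the bench; axes as the jar. The nut sits on it, 14 mm thick, its top 3 mm chamfered by 2 mm all round; above it a shaft stub of 8 mm diameter, 9 mm high. Across flats 22, 27 or 32 mm: not marked, different on each jar. At nut joint 0 a pair of flats faces +x and -x
- flange_3 (a point): on the axis of jar_3, top of the steel flange (58 mm across) under the hex nut, 153 mm above the bench; axes as the jar. The nut sits on it, 14 mm thick, its top 3 mm chamfered by 2 mm all round; above it a shaft stub of 8 mm diameter, 9 mm high. Across flats 22, 27 or 32 mm: not marked, different on each jar. At nut joint 0 a pair of flats faces +x and -x
- nut_1 (a joint): turning of the hex nut on jar_1 about the upright axis, rad: 0 as found (tight, cannot go clockwise), growing anticlockwise seen from above. About 0.25 N m turns it; it stays where left and does not rise. The fitting socket has some 5 degrees of play either way. Looks the same every 60 degrees
- nut_2 (a joint): turning of the hex nut on jar_2 about the upright axis, rad: 0 as found (tight, cannot go clockwise), growing anticlockwise seen from above. About 0.25 N m turns it; it stays where left and does not rise. The fitting socket has some 5 degrees of play either way. Looks the same every 60 degrees
- nut_3 (a joint): turning of the hex nut on jar_3 about the upright axis, rad: 0 as found (tight, cannot go clockwise), growing anticlockwise seen from above. About 0.25 N m turns it; it stays where left and does not rise. The fitting socket has some 5 degrees of play either way. Looks the same every 60 degrees
- socket_small: the smallest of three loose steel hex sockets, 33 mm outer diameter, 70 mm long, about 150 g, mouth down in the tray. Origin: centre of the mouth; z up to the drive end. Cavity 23.5 mm across flats (for a 22 mm nut), 28 mm deep, a pair of flats facing +x and -x, as do sides of the square recess on top. Upper 42 mm round, to grip. Its own nut it takes down to the flange; on a larger one it stops on top; on a smaller one it goes down but turns loosely
- socket_medium: the middle one of three loose steel hex sockets, 39 mm outer diameter, 70 mm long, about 200 g, mouth down in the tray. Origin: centre of the mouth; z up to the drive end. Cavity 28.5 mm across flats (for a 27 mm nut), 28 mm deep, a pair of flats facing +x and -x, as do sides of the square recess on top. Upper 42 mm round, to grip. Its own nut it takes down to the flange; on a larger one it stops on top; on a smaller one it goes down but turns loosely
- socket_large: the largest of three loose steel hex sockets, 44 mm outer diameter, 70 mm long, about 260 g, mouth down in the tray. Origin: centre of the mouth; z up to the drive end. Cavity 33.5 mm across flats (for a 32 mm nut), 28 mm deep, a pair of flats facing +x and -x, as do sides of the square recess on top. Upper 42 mm round, to grip. Its own nut it takes down to the flange; on a larger one it stops on top; on a smaller one it goes down but turns loosely
- tray: low black-steel baking tray fixed to the bench, ahead of the robot to its left, 115 mm along its x, 300 mm along its y, with an upright rim 16 mm high and 4 mm thick all round. Origin: centre of its underside; inner floor at z = 4 mm. The three sockets stand on it in a row along its y, about 90 mm apart, in any order
- ratchet: loose ratchet handle lying at the far side of the bench, black grip and steel head of 36 mm diameter, 230 mm long along its x, 36 mm high; origin on the bench under the middle. To be left alone
- seasoning: loose closed seasoning jar, brown with a white cap, 62 mm diameter, 85 mm tall, at the far side of the bench; origin: centre of its underside. To be left alone

How it is judged:
By the outcome, as a careful person would: the job done as asked, in the order asked, and still so for the second after the job is handed in, while the arm keeps its last pose, push and grip.
It also fails if it takes over 72 s, if anything falls off the work surface, if the arm or the gripper's body presses on something with over 40 N, if the wrist force passes 120 N, or if a joint passes its speed limit or range.

## Working session

There is one attempt and no reset: what is moved stays moved. The work goes in short steps, Python scripts to look and compute and a tool call to move; the robot and the scene stay as the last step left them, time stands still between calls to the robot, and variables do not carry over. Pictures are saved under pics/ and viewed, and the job is handed in when it is done.

Besides the shell and the picture viewer there is one more tool, called after "Request:" by a JSON object that holds its "op" and its "data", one argument or row to a line. jog_arm: Moves the arm, as the interface text tells. Its arguments: {"type":"object","properties":{"series":{"type":"array"},"squeeze":{"type":"number"}},"required":["series"]}

```bash
mkdir -p pics
python3 - <<'E'
from station import *
import cv2
s=state(); print({k:(v if not hasattr(v,'tolist') else v.tolist()) for k,v in s.items()})
for n in ("scene","top"):
    p,d=capture(n); cv2.imwrite(f"pics/{n}0.png",p[:,:,::-1]); import numpy as np; np.save(f"{n}0.npy",d)
    m=camera_model(n); print(n,m)
E
```

```text
{'t': 0.0, 'joint_pos': [-1.2398134985338234, 0.11644710211955842, 1.442251483104696, 2.8694892968103365e-06, 1.5840141477943461, -0.037806975736491145], 'joint_vel': [0.0008296062272155129, 0.0007521654926865359, -0.00014551592990286075, 0.00018842180574654805, -0.0004956250951663539, -0.0003637256019044097], 'effort': [0.00044350360440148506, -72.12701797485352, -62.260544300079346, 0.07802208652719855, 0.023885088739916682, -9.322812047685147e-05], 'tool_pos': [0.24324925436830386, -0.6294241512748764, 0.21793996326626425], 'eef_rot': [-0.12970608062702038, 0.6955112636152504, -0.6947274457509937, 0.12959240314537965], 'force': [0.3664598634101521, -0.3288096022652197, -0.5680490251864306], 'moment': [0.009485086320504732, 0.05152677755570804, 0.029740655235103358], 'grip_width': 1.0027871547202074}
scene {'fx': 446.68670392787436, 'fy': 446.68670392787436, 'cx': 313.21356717543466, 'cy': 198.33634527187345, 'extrinsics': array([[ 1.78399130e-01,  9.83958032e-01,  5.84899172e-04,
         1.55682486e-03],
       [-5.56761504e-01,  1.00454970e-01,  8.24575907e-01,
         2.52411259e-01],
       [ 8.11289331e-01, -1.47429274e-01,  5.65751033e-01,
        -1.73073149e+00],
       [ 0.00000000e+00,  0.00000000e+00,  0.00000000e+00,
         1.00000000e+00]])}
top {'fx': 494.850041109548, 'fy': 494.850041109548, 'cx': 325.9528002713237, 'cy': 187.48059435401586, 'extrinsics': array([[-0.0196443 , -0.99943325, -0.02733632, -0.07103657],
       [ 0.99298191, -0.02269219,  0.11606891, -0.6171062 ],
       [-0.11662345, -0.02486438,  0.99286491, -1.31831807],
       [ 0.        ,  0.        ,  0.        ,  1.        ]])}
```

View pics/scene0.png

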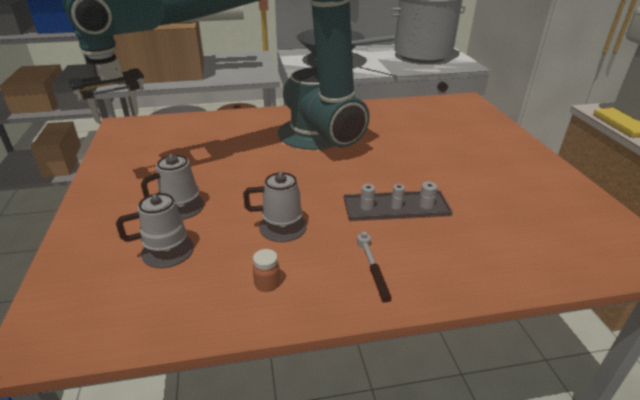

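View pics/top0.png

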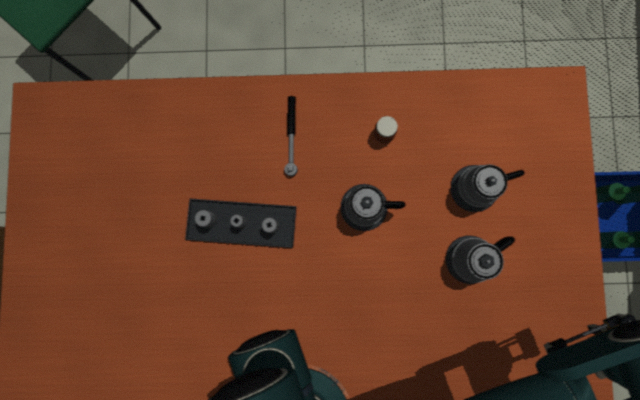

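```bash
cat > h.py <<'E'
import numpy as np, cv2
from station import *
def ray(m,u,v):
    E=np.array(m["extrinsics"]);R=E[:3,:3];t=E[:3,3]
    d=np.array([(u-m["cx"])/m["fx"],-(v-m["cy"])/m["fy"],-1.0])
    return -R.T@t, R.T@d
def onplane(m,u,v,z):
    o,d=ray(m,u,v); return o+d*(z-o[2])/d[2]
def proj(m,p):
    E=np.array(m["extrinsics"]);c=E[:3,:3]@np.array(p)+E[:3,3]
    return np.array([m["cx"]+m["fx"]*c[0]/-c[2], m["cy"]-m["fy"]*c[1]/-c[2]])
E
python3 - <<'E'
from h import *
p=cv2.imread("pics/top0.png")
a=cv2.resize(p[190:255,180:300],None,fx=6,fy=6,interpolation=cv2.INTER_CUBIC)
b=cv2.resize(p[170:240,330:410],None,fx=8,fy=8,interpolation=cv2.INTER_CUBIC)
cv2.imwrite("pics/c1.png",a);cv2.imwrite("pics/c2.png",b)
m=camera_model("top")
for u,v,z in [(203,217,.074),(236,221,.074),(268,226,.074),(367,202,.17)]: print(onplane(m,u,v,z).round(4))
E
```

```text
[0.5394 0.2429 0.074 ]
[0.527  0.1548 0.074 ]
[0.512  0.0699 0.074 ]
[ 0.5616 -0.1872  0.17  ]
```

View pics/c1.png

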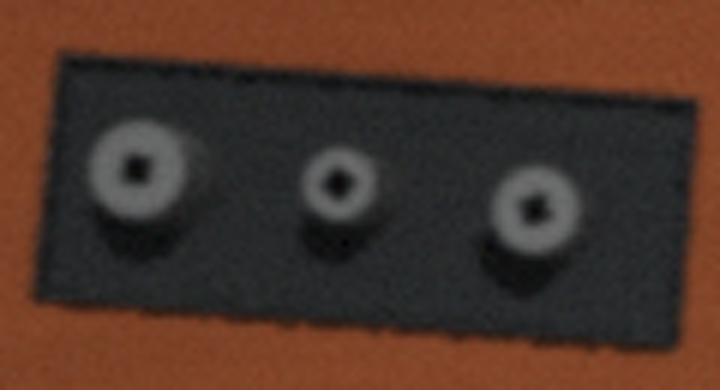

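View pics/c2.png

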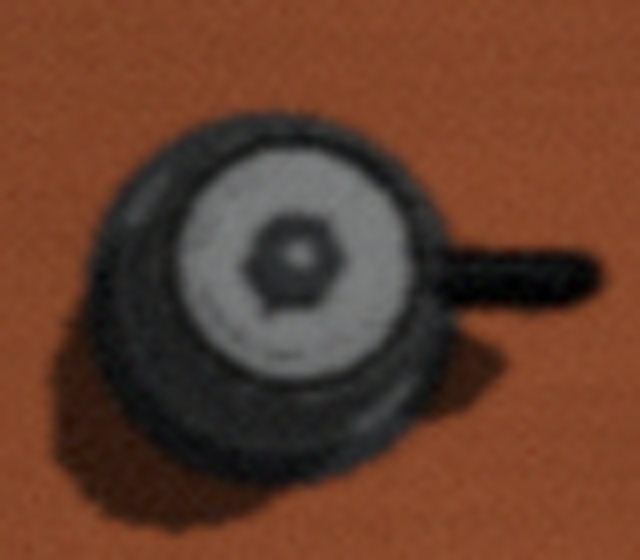

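Run:
```python
from h import *
from scipy.spatial.transform import Rotation as Ro
s=state();R=Ro.from_quat(s["eef_rot"]).as_matrix();print(R.round(3))
m=camera_model("wrist");E=m["extrinsics"];C=-E[:3,:3].T@E[:3,3]
print("cam in tool",(R.T@(C-s["tool_pos"])).round(3),"cam axes in tool\n",(R.T@E[:3,:3].T).round(3),m["fx"],m["cx"],m["cy"])
```

```text
[[-0.933 -0.     0.361]
 [-0.361  0.001 -0.933]
 [ 0.    -1.    -0.001]]
cam in tool [-0.07  -0.167  0.001] cam axes in tool
 [[-0.001 -0.966 -0.257]
 [ 0.001  0.257 -0.966]
 [ 1.    -0.001  0.   ]] 293.5362250054435 325.35677218563256 195.22979858571824
```

```bash
cat >> h.py <<'E'
from scipy.spatial.transform import Rotation as Ro
def now():
    s=state();R=Ro.from_quat(s["eef_rot"]).as_matrix()
    return s,np.array(s["tool_pos"]),R,np.degrees(np.arctan2(R[1,2],R[0,2]))
def plan(target,head,n):
    "n equal rows in tool axes to go to target pos and heading of jaw axis (deg)"
    s,p,R,h=now()
    dp=(np.array(target)-p)/n; dh=np.radians((head-h+180)%360-180)/n
    print("from",p.round(4),"head",round(h,2),"tilt",R[:,1].round(4))
    for i in range(n):
        a=np.radians(h)+i*dh; z=np.array([np.cos(a),np.sin(a),0]);y=np.array([0,0,-1]);x=np.cross(y,z)
        print([round(float(v),4) for v in (dp@x,dp@y,dp@z)],"wy",round(-dh,4))
E
python3 - <<'E'
from h import *
m=camera_model("top")
print(onplane(m,490,181,.17),onplane(m,486,261,.17))
plan([.5616,-.187,.25],-9,14)
E
```

```text
[ 0.60636929 -0.48836977  0.17      ] [ 0.41344248 -0.46769199  0.17      ]
from [ 0.2433 -0.6294  0.218 ] head -68.87 tilt [-4.e-04  9.e-04 -1.e+00]
[-0.0326, -0.0023, -0.0213] wy -0.0746
[-0.0341, -0.0023, -0.0188] wy -0.0746
[-0.0354, -0.0023, -0.0162] wy -0.0746
[-0.0365, -0.0023, -0.0135] wy -0.0746
[-0.0374, -0.0023, -0.0107] wy -0.0746
[-0.0381, -0.0023, -0.0079] wy -0.0746
[-0.0386, -0.0023, -0.0051] wy -0.0746
[-0.0389, -0.0023, -0.0022] wy -0.0746
[-0.0389, -0.0023, 0.0007] wy -0.0746
[-0.0388, -0.0023, 0.0036] wy -0.0746
[-0.0384, -0.0023, 0.0065] wy -0.0746
[-0.0378, -0.0023, 0.0094] wy -0.0746
[-0.037, -0.0023, 0.0121] wy -0.0746
[-0.036, -0.0023, 0.0149] wy -0.0746
```

Request:
{"op": "jog_arm", "data": {
  "series": [
    [[0.093, 0, -0.03, 0, 0, 0, 0], [0.093, -0.033, 0, -0.021, 0, -0.075, 0], [0.093, -0.034, 0, -0.019, 0, -0.075, 0], [0.093, -0.035, 0, -0.016, 0, -0.075, 0], [0.093, -0.0365, 0, -0.0135, 0, -0.075, 0], [0.093, -0.0375, 0, -0.0105, 0, -0.075, 0], [0.093, -0.038, 0, -0.008, 0, -0.075, 0], [0.093, -0.0385, 0, -0.005, 0, -0.075, 0], [0.093, -0.039, 0, -0.002, 0, -0.075, 0], [0.093, -0.039, 0, 0.0005, 0, -0.075, 0], [0.093, -0.039, 0, 0.0035, 0, -0.075, 0], [0.093, -0.0385, 0, 0.0065, 0, -0.075, 0], [0.093, -0.038, 0, 0.0095, 0, -0.075, 0], [0.093, -0.037, 0, 0.012, 0, -0.075, 0], [0.093, -0.036, 0, 0.015, 0, -0.075, 0], [0.093, 0, 0, 0, 0, 0, 0], [0.093, 0, 0, 0, 0, 0, 0]]
  ]
}}

```text
t: 2.22
tool_pos: [0.5608, -0.1866, 0.2484]
eef_rot: [-0.461, 0.537, -0.537, 0.46]
force: [-0.4, 0.0, -0.9]
grip_width: 0.998
```

Run:
```python
from h import *
s,p,R,h=now();print(s["t"],p,h,R[:,1],np.array(s["joint_pos"]).round(2))
m=camera_model("wrist");a,d=capture("wrist");np.savez("w1.npz",a=a,d=d,**m)
u=proj(m,[.5616,-.187,.167]);print(u)
cv2.imwrite("pics/w1.png",a[:,:,::-1])
u,v=u.astype(int)
cv2.imwrite("pics/w1c.png",cv2.resize(a[max(0,v-60):v+60,u-60:u+60,::-1],None,fx=5,fy=5,interpolation=cv2.INTER_CUBIC))
```

```text
2.225 [ 0.56076247 -0.1865716   0.2483887 ] -8.740647806927694 [-5.51061082e-04 -5.42307345e-05 -9.99999847e-01] [-0.36 -0.07  1.59 -0.    1.63 -0.21]
[326.46442389 199.72482717]
```

View pics/w1.png

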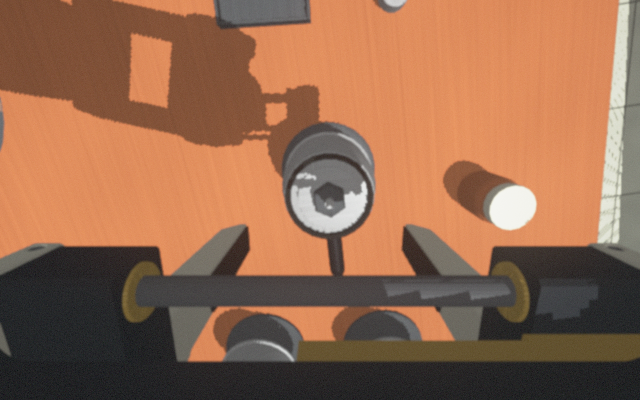

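View pics/w1c.png

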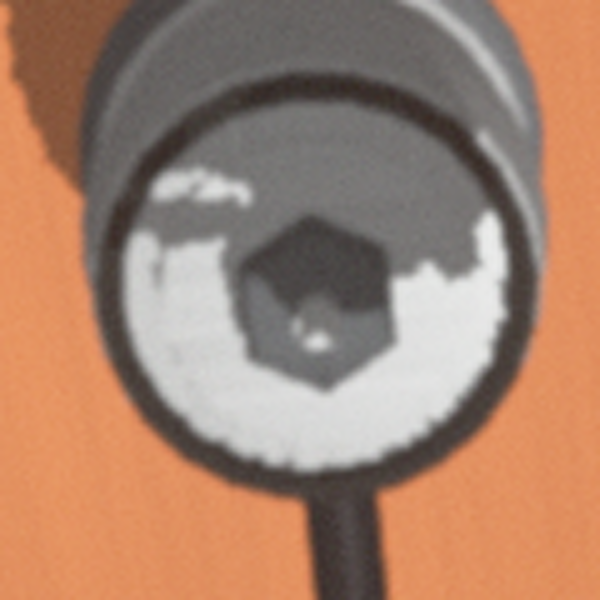

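Run:
```python
from h import *
z=np.load("w1.npz");m={k:z[k] for k in ("fx","fy","cx","cy","extrinsics")};a=z["a"];d=z["d"]
o=(326-60,199-60)
c=[((312,215),.153),((388,248),.155),((395,342),.162),((325,390),.164),((247,355),.162),((236,265),.155)]
P=np.array([onplane(m,o[0]+u/5-.4,o[1]+v/5-.4,zz)[:2] for (u,v),zz in c])
print(P.round(4),P.mean(0).round(4))
C=P.mean(0);r=np.hypot(*(P-C).T);print("AF",2*r*np.cos(np.pi/6));ang=np.degrees(np.arctan2(*(P-C).T[::-1]));print((ang%60).round(1))
# ring: dark ring mask
g=cv2.cvtColor(a,cv2.COLOR_RGB2HSV);v=g[...,2];sub=(g[...,1]<80)&(v<75)
print(a[199+58-20:199+60, 326].tolist()[:0])
# handle dir at top z .14 : dark pixels below
for zz in (.14,):
    print(onplane(m,o[0]+348/5,o[1]+520/5,zz),onplane(m,o[0]+352/5,o[1]+590/5,zz), onplane(m,337.5,270,.14))
print(d[190:212:4,320:336:4])
```

```text
[[ 0.565  -0.1741]
 [ 0.5778 -0.1819]
 [ 0.5765 -0.1976]
 [ 0.5628 -0.204 ]
 [ 0.5498 -0.196 ]
 [ 0.5499 -0.1808]] [ 0.5636 -0.1891]
AF [0.02597945 0.02754143 0.02675017 0.02593621 0.02684476 0.02768414]
[24.8 26.9 26.5 26.7 26.5 29. ]
[]
[ 0.56282171 -0.24091673  0.14      ] [ 0.56142094 -0.25641385  0.14      ] [ 0.56045308 -0.27123588  0.14      ]
[[0.25624445 0.25480416 0.25489712 0.25496683]
 [0.25447372 0.25487912 0.25653285 0.25512928]
 [0.25819468 0.2562944  0.25494742 0.25628558]
 [0.25753295 0.25743482 0.2475557  0.24957454]
 [0.25783265 0.2593252  0.25005057 0.24953052]
 [0.260333   0.25881317 0.25967377 0.26014456]]
```

Run:
```python
from h import *
plan([.512,.070,.16],-9,7)
```

```text
from [ 0.5606 -0.1869  0.2485] head -8.78 tilt [-3.e-04 -1.e-04 -1.e+00]
[-0.0352, 0.0126, -0.0125] wy 0.0006
[-0.0352, 0.0126, -0.0125] wy 0.0006
[-0.0352, 0.0126, -0.0125] wy 0.0006
[-0.0352, 0.0126, -0.0125] wy 0.0006
[-0.0352, 0.0126, -0.0125] wy 0.0006
[-0.0352, 0.0126, -0.0126] wy 0.0006
[-0.0352, 0.0126, -0.0126] wy 0.0006
```

Request:
{"op": "jog_arm", "data": {
  "series": [
    [[0.093, -0.035, 0, -0.0125, 0, 0, 0], [0.093, -0.035, 0, -0.0125, 0, 0, 0], [0.093, -0.035, 0, -0.0125, 0, 0, 0], [0.093, -0.035, 0.015, -0.0125, 0, 0, 0], [0.093, -0.035, 0.025, -0.0125, 0, 0, 0], [0.093, -0.036, 0.025, -0.0125, 0, 0, 0], [0.093, -0.036, 0.023, -0.0125, 0, 0, 0], [0.093, 0, 0, 0, 0, 0, 0], [0.093, 0, 0, 0, 0, 0, 0]]
  ]
}}

```text
t: 3.4
tool_pos: [0.5122, 0.0701, 0.1613]
eef_rot: [0.46, -0.536, 0.537, -0.461]
force: [0.5, 0.1, 0.0]
grip_width: 1.008
```

Run:
```python
from h import *
s,p,R,h=now();print(s["t"],p,h,R[:,1],np.array(s["joint_pos"]).round(2))
m=camera_model("wrist");a,d=capture("wrist");np.savez("w2.npz",a=a,d=d,**m)
u=proj(m,[.512,.070,.074]);print(u)
cv2.imwrite("pics/w2.png",a[:,:,::-1])
u,v=u.astype(int);print(u-50,max(0,v-50))
cv2.imwrite("pics/w2c.png",cv2.resize(a[max(0,v-50):v+50,u-50:u+50,::-1],None,fx=6,fy=6,interpolation=cv2.INTER_CUBIC))
```

```text
3.4 [0.5121958  0.07014435 0.16130113] -8.76069028990817 [ 7.63735849e-04 -2.14894778e-04 -9.99999685e-01] [ 0.09 -0.21  1.85 -0.    1.5   0.24]
[325.13951036 197.83156309]
275 147
```

View pics/w2.png

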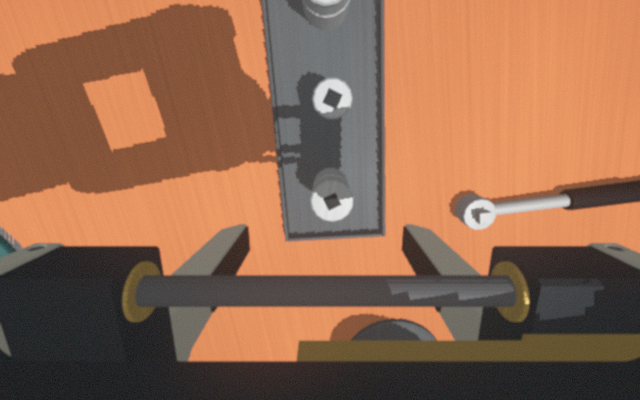

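View pics/w2c.png

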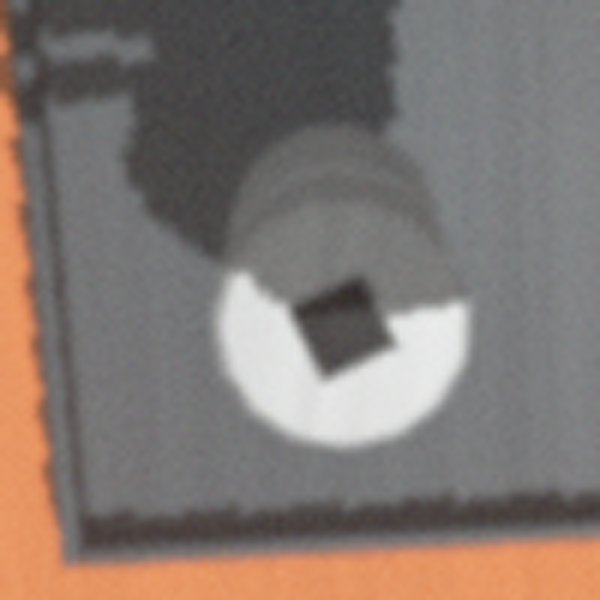

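Run:
```python
from h import *
z=np.load("w2.npz");m={k:z[k] for k in ("fx","fy","cx","cy","extrinsics")};d=z["d"]
f=lambda u,v:onplane(m,275+u/6-.4,147+v/6-.4,.074)
P=np.array([f(*q)[:2] for q in [(295,312),(363,277),(395,346),(326,380)]])
print(P.round(4),P.mean(0).round(4));
for i in range(4):
    e=P[(i+1)%4]-P[i];print(np.degrees(np.arctan2(e[1],e[0])).round(1)%90,np.linalg.norm(e).round(4))
C=f(342.5,322);print("centre",C, "d",(f(470,322)-f(215,322)).round(4))
# large, small
for u,v in ((333,99),): print(onplane(m,u,v,.074))
dm=d[205:212,325:340];print(np.median(dm))
```

```text
[[0.5107 0.0695]
 [0.5215 0.0733]
 [0.5247 0.062 ]
 [0.5137 0.0582]] [0.5176 0.0657]
19.4 0.0115
15.900000000000006 0.0118
18.599999999999994 0.0117
14.900000000000006 0.0116
centre [0.51746893 0.06686543 0.074     ] d [ 0.0378 -0.0058  0.    ]
[0.5311984  0.15240235 0.074     ]
0.2649541
```

Request:
{"op": "jog_arm", "data": {
  "series": [
    [[0.093, 0.003, 0.02, 0.0045, 0, 0, 0], [0.093, 0, 0.035, 0, 0, 0, 0], [0.093, 0, 0.035, 0, 0, 0, 0], [0.07, 0, 0.025, 0, 0, 0, 0], [0.06, 0, 0.01, 0, 0, 0, 0], [0.045, 0, 0, 0, 0, 0, 0], [0.036, 0, 0, 0, 0, 0, 0], [0.03, 0, 0, 0, 0, 0, 0], [0.03, 0, 0, 0, 0, 0, 0], [0.03, 0, 0, 0, 0, 0, 0], [0.03, 0, 0, 0, 0, 0, 0]]
  ],
  "squeeze": 40
}}

```text
t: 4.82
tool_pos: [0.5163, 0.0675, 0.0363]
eef_rot: [0.46, -0.536, 0.537, -0.461]
force: [0.3, -0.1, 5.9]
grip_width: 0.412
```

Run:
```python
from h import *
s,p,R,h=now();print(s["t"],p,h,s["grip_width"]*.093,np.array(s["force"]).round(1))
m=camera_model("wrist");a,d=capture("wrist");np.savez("w3.npz",a=a,d=d,**m)
u=proj(m,p-R[:,1]*.039);print(u)
cv2.imwrite("pics/w3.png",a[:,:,::-1])
cv2.imwrite("pics/w3c.png",cv2.resize(a[195:315,260:390,::-1],None,fx=5,fy=5,interpolation=cv2.INTER_CUBIC))
```

```text
4.825 [0.51630554 0.06745674 0.03627723] -8.707244797931256 0.03834272522866873 [ 0.3 -0.1  5.9]
[325.24416101 267.01519848]
```

View pics/w3.png

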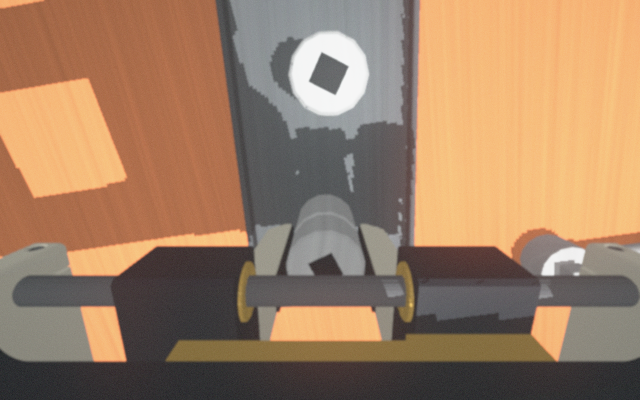

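View pics/w3c.png

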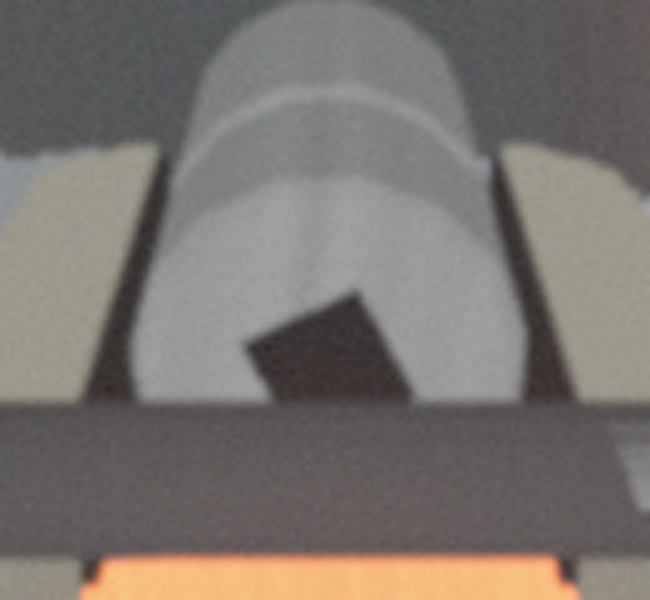

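Run:
```python
from h import *
s,p,R,h=now()
z=np.load("w3.npz");m={k:z[k] for k in ("fx","fy","cx","cy","extrinsics")}
f=lambda u,v:R.T@(onplane(m,260+u/5-.4,195+v/5-.4,.074)-p)*1000
print("back rim",f(330,177),"L",f(132,340),"R",f(526,340))
a,b,c=f(245,347),f(357,292),f(412,395)
print(a,b,c)
e=b-a;print("sq angle in tool zx",np.degrees(np.arctan2(e[0],e[2])))
e=c-b;print(np.degrees(np.arctan2(e[0],e[2])))
ho=h
print(h)
```

```text
back rim [-18.45678807 -37.73043539   0.17721588] L [ -1.61706992 -37.75260877 -18.95098881] R [ -1.63817563 -37.71652558  19.14191731]
[ -0.87678761 -37.74245008  -8.03668403] [ -6.69333425 -37.73080999   2.77391627] [  4.28663327 -37.72830724   8.20937729]
sq angle in tool zx -28.282075080976643
63.66300949561418
-8.703474342777248
```

Request:
{"op": "jog_arm", "data": {
  "series": [
    [[0.03, 0, -0.01, 0, 0, 0, 0], [0.03, 0, -0.03, 0, 0, 0, 0], [0.03, 0, -0.04, 0, 0, 0, 0], [0.03, 0, -0.04, 0, 0, 0, 0], [0.03, 0, -0.04, 0, 0, 0, 0], [0.03, 0, -0.03, 0, 0, 0, 0], [0.03, 0, 0, 0, 0, 0, 0]]
  ],
  "squeeze": 50
}}

```text
t: 5.75
tool_pos: [0.5164, 0.0675, 0.2278]
eef_rot: [0.46, -0.536, 0.537, -0.462]
force: [0.1, 0.4, -3.0]
grip_width: 0.416
```

Run:
```python
from h import *
s,p,R,h=now();print(s["t"],p,h,s["grip_width"]*.093,np.array(s["force"]).round(1))
plan([.5635,-.1882,.226],-30,10)
```

```text
5.75 [0.5164389  0.06751879 0.22784915] -8.703036723974567 0.03869746736083488 [ 0.1  0.4 -3. ]
from [0.5164 0.0675 0.2278] head -8.7 tilt [ 3.2e-03  3.0e-04 -1.0e+00]
[0.0246, 0.0002, 0.0085] wy 0.0372
[0.0242, 0.0002, 0.0094] wy 0.0372
[0.0239, 0.0002, 0.0103] wy 0.0372
[0.0235, 0.0002, 0.0112] wy 0.0372
[0.023, 0.0002, 0.0121] wy 0.0372
[0.0226, 0.0002, 0.0129] wy 0.0372
[0.0221, 0.0002, 0.0137] wy 0.0372
[0.0215, 0.0002, 0.0146] wy 0.0372
[0.021, 0.0002, 0.0153] wy 0.0372
[0.0204, 0.0002, 0.0161] wy 0.0372
```

Request:
{"op": "jog_arm", "data": {
  "series": [
    [[0.03, 0.0245, 0, 0.0085, 0, 0.037, 0], [0.03, 0.024, 0, 0.0095, 0, 0.037, 0], [0.03, 0.024, 0, 0.0105, 0, 0.037, 0], [0.03, 0.0235, 0, 0.011, 0, 0.037, 0], [0.03, 0.023, 0, 0.012, 0, 0.037, 0], [0.03, 0.0225, 0, 0.013, 0, 0.037, 0], [0.03, 0.022, 0, 0.0135, 0, 0.037, 0], [0.03, 0.0215, 0, 0.0145, 0, 0.037, 0], [0.03, 0.021, 0, 0.0155, 0, 0.037, 0], [0.03, 0.0205, 0, 0.016, 0, 0.037, 0], [0.03, 0, 0, 0, 0, 0, 0], [0.03, 0, 0, 0, 0, 0, 0]]
  ]
}}

```text
t: 7.25
tool_pos: [0.5626, -0.1874, 0.2245]
eef_rot: [-0.354, 0.613, -0.612, 0.354]
force: [-0.3, 0.7, -2.2]
grip_width: 0.409
```

Run:
```python
from h import *
plan([.5635,-.1882,.203],-30.2,1)
m=camera_model("wrist");a,d=capture("wrist")
cv2.imwrite("pics/w4.png",a[:,:,::-1])
s,p,R,h=now();print(s["force"],s["moment"],np.array(s["joint_pos"]).round(2))
```

```text
from [ 0.5626 -0.1874  0.2245] head -29.88 tilt [-1.4e-03  8.0e-04 -1.0e+00]
[0.0003, 0.0215, 0.0011] wy 0.0056
[ 0.38067682  0.29144043 -1.74827934] [-0.06145545 -0.03466636  0.00975117] [-0.36 -0.06  1.61  0.    1.59  0.16]
```

View pics/w4.png

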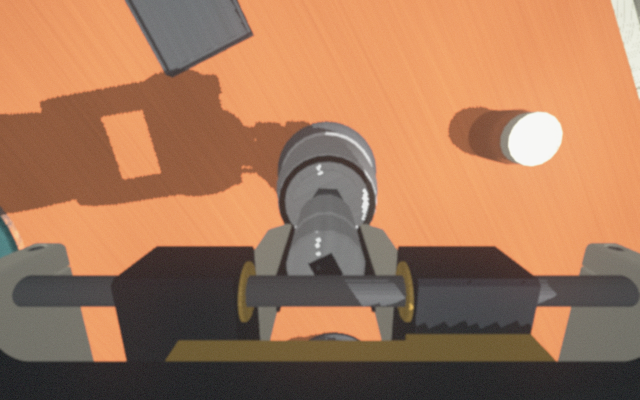

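Request:
{"op": "jog_arm", "data": {
  "series": [
    [[0.03, 0, 0.01, 0.001, 0, 0.006, 0], [0.03, 0, 0.01, 0, 0, 0, 0], [0.03, 0, 0.003, 0, 0, 0, 0], [0.03, 0, 0.003, 0, 0, 0, 0], [0.03, 0, 0.002, 0, 0, 0, 0], [0.03, 0, 0, 0, 0, 0, 0]]
  ]
}}

```text
t: 8.05
tool_pos: [0.5639, -0.1884, 0.1977]
eef_rot: [-0.352, 0.613, -0.613, 0.352]
force: [-0.3, 0.6, -1.6]
grip_width: 0.411
```

Request:
{"op": "jog_arm", "data": {
  "series": [
    [[0.03, 0, 0.0015, 0, 0, 0, 0], [0.03, 0, 0.0015, 0, 0, 0, 0], [0.03, 0, 0, 0, 0, 0, 0]]
  ]
}}

```text
t: 8.43
tool_pos: [0.5641, -0.1883, 0.1964]
eef_rot: [0.352, -0.613, 0.613, -0.353]
force: [-4.8, 4.0, 11.7]
grip_width: 0.414
```

Request:
{"op": "jog_arm", "data": {
  "series": [
    [[0.03, 0, 0, -0.001, 0, 0, 0], [0.03, 0, 0, 0, 0, 0, 0]]
  ]
}}

```text
t: 8.68
tool_pos: [0.5637, -0.1881, 0.1963]
eef_rot: [0.351, -0.612, 0.614, -0.353]
force: [0.7, 1.2, 9.6]
grip_width: 0.413
```

Request:
{"op": "jog_arm", "data": {
  "series": [
    [[0.03, 0, 0.001, 0, 0, 0, 0], [0.03, 0, 0, 0, 0, 0, 0]]
  ]
}}

```text
t: 8.93
tool_pos: [0.5638, -0.1881, 0.1961]
eef_rot: [0.351, -0.612, 0.614, -0.353]
force: [-2.1, 1.2, 15.3]
grip_width: 0.413
```

Run:
```python
from h import *
s,p,R,h=now();print(p,h,R[:,1],np.array(s["force"]).round(1),np.array(s["moment"]).round(2))
```

```text
[ 0.56378277 -0.18810556  0.19613935] -30.25081134322137 [ 0.00350789 -0.00102445 -0.99999332] [-2.1  1.2 15.3] [0.56 0.38 0.02]
```

Request:
{"op": "jog_arm", "data": {
  "series": [
    [[0.03, 0, -0.006, 0, 0, 0, 0], [0.03, 0, 0, 0, 0, -0.131, 0], [0.03, 0, 0, 0, 0, -0.131, 0], [0.03, 0, 0, 0, 0, -0.131, 0], [0.03, 0, 0, 0, 0, -0.131, 0], [0.03, 0, 0, 0, 0, 0, 0], [0.03, 0, 0, 0, 0, 0, 0]]
  ]
}}

```text
t: 9.8
tool_pos: [0.563, -0.188, 0.1996]
eef_rot: [-0.498, 0.502, -0.502, 0.498]
force: [-0.4, 0.2, -2.8]
grip_width: 0.414
```

Run:
```python
from h import *
s,p,R,h=now();print(p,h,R[:,1],np.array(s["force"]).round(1),np.array(s["moment"]).round(2))
plan([.5635,-.1882,.1965],-0.2,1)
```

```text
[ 0.56297035 -0.1879921   0.19955137] -0.4052841517123329 [-1.90076572e-04  1.80511997e-05 -9.99999982e-01] [-0.4  0.2 -2.8] [-0.02 -0.12  0.03]
from [ 0.563  -0.188   0.1996] head -0.41 tilt [-2.e-04  0.e+00 -1.e+00]
[0.0002, 0.0031, 0.0005] wy -0.0036
```

Request:
{"op": "jog_arm", "data": {
  "series": [
    [[0.03, 0, 0.002, 0.0005, 0, 0, 0], [0.03, 0, 0.0015, 0, 0, 0, 0], [0.03, 0, 0.0015, 0, 0, 0, 0], [0.03, 0, 0, 0, 0, 0, 0]]
  ]
}}

```text
t: 10.3
tool_pos: [0.5635, -0.1879, 0.1945]
eef_rot: [-0.499, 0.501, -0.501, 0.499]
force: [0.7, 0.3, -2.4]
grip_width: 0.413
```

Request:
{"op": "jog_arm", "data": {
  "series": [
    [[0.03, 0, 0.002, 0, 0, 0, 0], [0.03, 0, 0.002, 0, 0, 0, 0], [0.03, 0, 0, 0, 0, 0, 0]]
  ]
}}

```text
t: 10.68
tool_pos: [0.5635, -0.1879, 0.1904]
eef_rot: [-0.499, 0.501, -0.501, 0.499]
force: [-0.6, -0.3, -2.4]
grip_width: 0.413
```

Request:
{"op": "jog_arm", "data": {
  "series": [
    [[0.03, 0, 0.002, 0, 0, 0, 0], [0.03, 0, 0.002, 0, 0, 0, 0], [0.03, 0, 0.001, 0, 0, 0, 0], [0.03, 0, 0, 0, 0, 0, 0]]
  ]
}}

```text
t: 11.18
tool_pos: [0.5635, -0.1879, 0.1855]
eef_rot: [-0.499, 0.501, -0.501, 0.499]
force: [0.3, -0.0, -3.2]
grip_width: 0.41
```

Sliding down freely; find the flange.

Request:
{"op": "jog_arm", "data": {
  "series": [
    [[0.03, 0, 0.001, 0, 0, 0, 0], [0.03, 0, 0.001, 0, 0, 0, 0], [0.03, 0, 0, 0, 0, 0, 0]]
  ],
  "squeeze": 60
}}

```text
t: 11.55
tool_pos: [0.5636, -0.188, 0.1852]
eef_rot: [0.499, -0.501, 0.501, -0.499]
force: [-3.8, 0.8, 10.7]
grip_width: 0.409
```

Run:
```python
from h import *
m=camera_model("wrist");a,d=capture("wrist");np.savez("w5.npz",a=a,**m)
cv2.imwrite("pics/w5c.png",cv2.resize(a[165:315,240:410,::-1],None,fx=4,fy=4,interpolation=cv2.INTER_CUBIC))
s,p,R,h=now();print(p,h,np.array(s["force"]).round(1),np.array(s["moment"]).round(2),np.array(s["joint_pos"]).round(2))
```

```text
[ 0.56361645 -0.18800518  0.185245  ] -0.23114416604768415 [-5.   0.8 10.6] [0.31 0.98 0.01] [-0.36 -0.05  1.67 -0.    1.52 -0.36]
```

View pics/w5c.png

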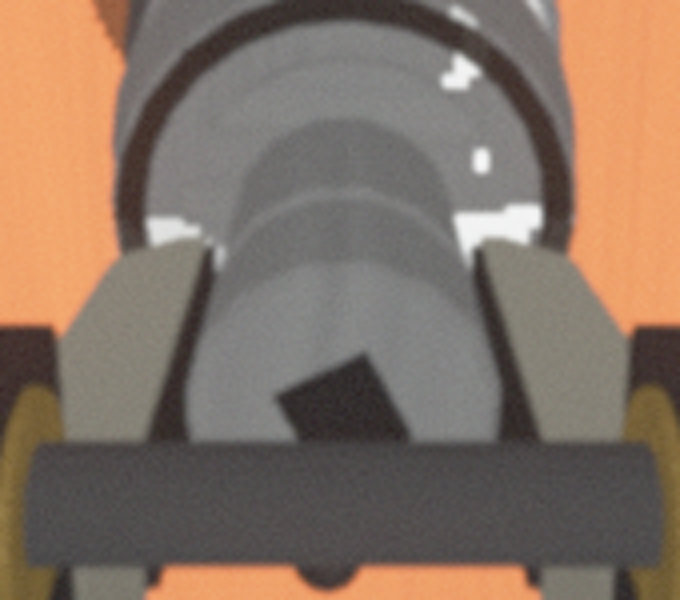

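Request:
{"op": "jog_arm", "data": {
  "series": [
    [[0.03, 0, 0, 0, 0, -0.03, 0], [0.03, 0, 0, 0, 0, 0, 0]]
  ]
}}

```text
t: 11.85
tool_pos: [0.5639, -0.1881, 0.1853]
eef_rot: [-0.506, 0.493, -0.494, 0.507]
force: [-2.3, 0.6, 9.0]
grip_width: 0.416
```

```bash
cat > r.py <<'E'
from h import *
s,p,R,h=now();print(s["t"],p.round(4),"h",h.round(2),np.array(s["force"]).round(1),np.array(s["moment"]).round(3),s["grip_width"]*.093)
E
python3 r.py
```

```text
11.85 [ 0.5639 -0.1881  0.1853] h 1.52 [-2.3  0.6  9. ] [ 0.153  0.435 -0.054] 0.03864224467294603
```

Request:
{"op": "jog_arm", "data": {
  "series": [
    [[0.03, 0, 0, 0, 0, -0.03, 0], [0.03, 0, 0, 0, 0, 0, 0]]
  ]
}}

```text
t: 12.1
tool_pos: [0.564, -0.1881, 0.1853]
eef_rot: [-0.514, 0.485, -0.486, 0.514]
force: [-1.6, 0.5, 7.5]
grip_width: 0.415
```

```bash
python3 r.py
```

```text
12.1 [ 0.564  -0.1881  0.1853] h 3.24 [-1.6  0.5  7.5] [0.162 0.209 0.031] 0.03859911823014081
```

Request:
{"op": "jog_arm", "data": {
  "series": [
    [[0.03, 0, 0, 0, 0, -0.03, 0], [0.03, 0, 0, 0, 0, 0, 0]]
  ]
}}

```text
t: 12.35
tool_pos: [0.564, -0.1879, 0.1852]
eef_rot: [-0.521, 0.477, -0.479, 0.522]
force: [-0.8, 1.9, 8.6]
grip_width: 0.412
```

```bash
python3 r.py
```

```text
12.35 [ 0.564  -0.1879  0.1852] h 4.96 [-0.8  1.9  8.6] [0.292 0.167 0.008] 0.03830399183646963
```

Request:
{"op": "jog_arm", "data": {
  "series": [
    [[0.03, 0, 0, 0, 0, -0.03, 0], [0.03, 0, 0, 0, 0, 0, 0]]
  ]
}}

```text
t: 12.6
tool_pos: [0.564, -0.1879, 0.1853]
eef_rot: [-0.528, 0.469, -0.471, 0.529]
force: [-1.4, 2.6, 9.1]
grip_width: 0.413
```

```bash
python3 r.py
```

```text
12.6 [ 0.564  -0.1879  0.1853] h 6.68 [-1.4  2.6  9.1] [ 0.467  0.357 -0.018] 0.03843410302456926
```

Request:
{"op": "jog_arm", "data": {
  "series": [
    [[0.03, 0, 0, 0, 0, -0.03, 0], [0.03, 0, 0, 0, 0, 0, 0]]
  ]
}}

```text
t: 12.85
tool_pos: [0.5638, -0.1878, 0.1853]
eef_rot: [-0.535, 0.462, -0.463, 0.536]
force: [-1.7, 4.0, 10.4]
grip_width: 0.415
```

```bash
python3 r.py
```

```text
12.85 [ 0.5638 -0.1878  0.1853] h 8.39 [-1.7  4.  10.4] [ 0.507  0.56  -0.145] 0.03860411006923089
```

Request:
{"op": "jog_arm", "data": {
  "series": [
    [[0.03, 0, 0, 0, 0, -0.03, 0], [0.03, 0, 0, 0, 0, 0, 0]]
  ]
}}

```text
t: 13.1
tool_pos: [0.5639, -0.1878, 0.1853]
eef_rot: [-0.542, 0.453, -0.455, 0.542]
force: [-2.4, 2.5, 9.9]
grip_width: 0.411
```

```bash
python3 r.py
```

```text
13.1 [ 0.5639 -0.1878  0.1853] h 10.11 [-2.4  2.5  9.9] [ 0.551  0.577 -0.172] 0.03818172631397068
```

Request:
{"op": "jog_arm", "data": {
  "series": [
    [[0.03, 0, 0, 0, 0, -0.03, 0], [0.03, 0, 0, 0, 0, 0, 0]]
  ]
}}

```text
t: 13.35
tool_pos: [0.5639, -0.1878, 0.1853]
eef_rot: [-0.549, 0.445, -0.446, 0.549]
force: [-1.4, 2.5, 8.7]
grip_width: 0.41
```

```bash
python3 r.py
python3 - <<'E'
from h import *
m=camera_model("wrist");a,d=capture("wrist");np.savez("w6.npz",a=a,**m)
cv2.imwrite("pics/w6c.png",cv2.resize(a[165:315,240:410,::-1],None,fx=4,fy=4,interpolation=cv2.INTER_CUBIC))
E
```

```text
13.35 [ 0.5639 -0.1878  0.1853] h 11.83 [-1.4  2.5  8.7] [ 0.5    0.535 -0.22 ] 0.03815647139901819
```

View pics/w6c.png

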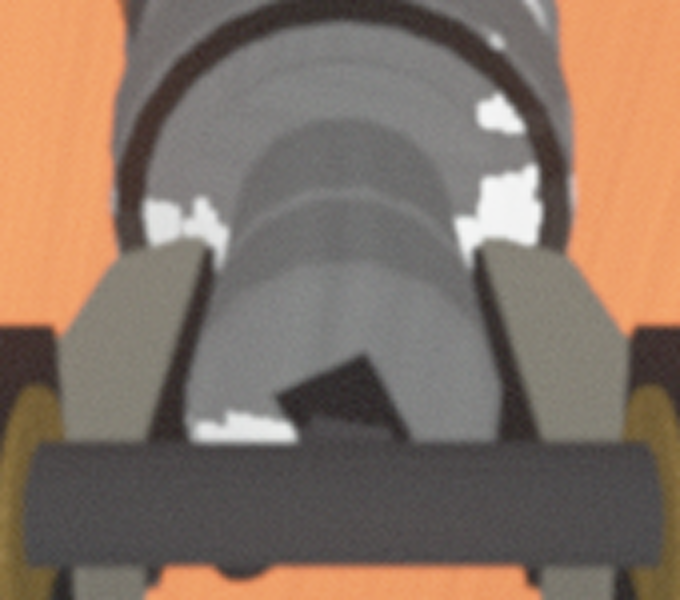

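Request:
{"op": "jog_arm", "data": {
  "series": [
    [[0.03, 0, 0, 0, 0, -0.09, 0], [0.03, 0, 0, 0, 0, -0.09, 0], [0.03, 0, 0, 0, 0, -0.09, 0], [0.03, 0, 0, 0, 0, -0.09, 0], [0.03, 0, 0, 0, 0, 0, 0]]
  ]
}}

```text
t: 14.02
tool_pos: [0.5639, -0.1878, 0.1853]
eef_rot: [-0.62, 0.339, -0.341, 0.62]
force: [-3.2, 2.4, 9.1]
grip_width: 0.412
```

```bash
python3 r.py
```

```text
14.025 [ 0.5639 -0.1878  0.1853] h 32.51 [-3.2  2.4  9.1] [ 0.462  0.391 -0.035] 0.038315867806695714
```

Request:
{"op": "jog_arm", "data": {
  "series": [
    [[0.03, 0, 0, 0, 0, -0.09, 0], [0.03, 0, 0, 0, 0, -0.09, 0], [0.03, 0, 0, 0, 0, -0.09, 0], [0.03, 0, 0, 0, 0, -0.09, 0], [0.03, 0, 0, 0, 0, 0, 0], [0.03, 0, 0, 0, 0, 0, 0]]
  ]
}}

```text
t: 14.78
tool_pos: [0.564, -0.1878, 0.1853]
eef_rot: [-0.671, 0.223, -0.225, 0.671]
force: [-1.6, 4.0, 9.3]
grip_width: 0.41
```

```bash
python3 r.py
python3 - <<'E'
from h import *
m=camera_model("wrist");a,d=capture("wrist");np.savez("w7.npz",a=a,**m)
cv2.imwrite("pics/w7c.png",cv2.resize(a[165:315,240:410,::-1],None,fx=4,fy=4,interpolation=cv2.INTER_CUBIC))
a,d=capture("top");cv2.imwrite("pics/top7.png",a[:,:,::-1])
E
```

```text
14.775 [ 0.564  -0.1878  0.1853] h 53.07 [-1.6  4.   9.3] [ 0.521  0.3   -0.051] 0.03816801098200676
```

View pics/w7c.png

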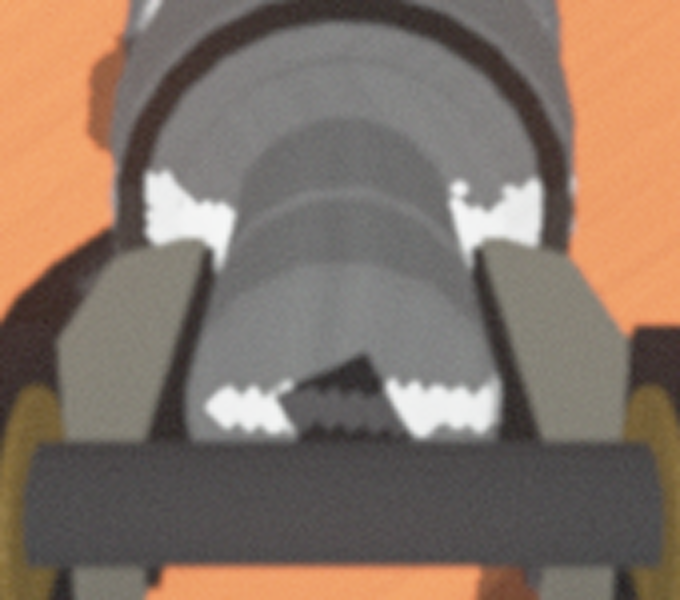

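View pics/top7.png

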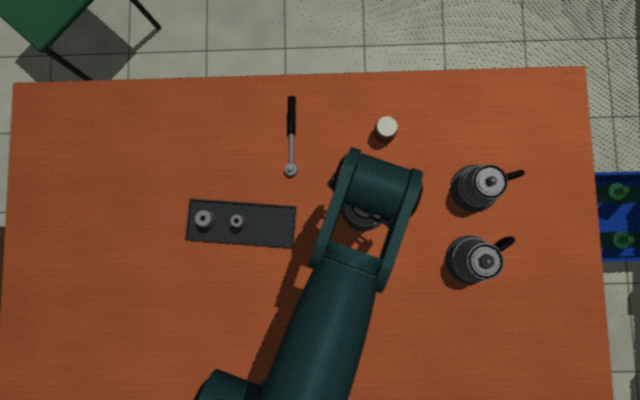

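Request:
{"op": "jog_arm", "data": {
  "series": [
    [[0.03, 0, 0, 0, 0, -0.01, 0]]
  ]
}}

```text
t: 15.0
tool_pos: [0.564, -0.1878, 0.1853]
eef_rot: [-0.672, 0.22, -0.221, 0.672]
force: [-2.5, 2.7, 8.6]
grip_width: 0.412
```

```bash
for i in 1 ; do python3 r.py; done
```

```text
15.0 [ 0.564  -0.1878  0.1853] h 53.64 [-2.5  2.7  8.6] [ 0.61   0.232 -0.379] 0.0383285797430319
```

Request:
{"op": "jog_arm", "data": {
  "series": [
    [[0.03, 0, 0, 0, 0, -0.01, 0]]
  ]
}}

```text
t: 15.12
tool_pos: [0.564, -0.1878, 0.1853]
eef_rot: [-0.673, 0.217, -0.218, 0.673]
force: [-1.3, 2.9, 10.1]
grip_width: 0.411
```

```bash
python3 r.py
```

```text
15.125 [ 0.564  -0.1878  0.1853] h 54.21 [-1.3  2.9 10.1] [ 0.638  0.304 -0.328] 0.03824528386441851
```

Request:
{"op": "jog_arm", "data": {
  "series": [
    [[0.03, 0, 0, 0, 0, 0, 0], [0.03, 0, 0, 0, 0, 0, 0], [0.03, 0, 0, 0, 0, 0, 0]]
  ]
}}

```text
t: 15.5
tool_pos: [0.564, -0.1878, 0.1853]
eef_rot: [-0.673, 0.217, -0.218, 0.673]
force: [-1.0, 3.2, 9.4]
grip_width: 0.414
```

```bash
python3 r.py; python3 -c "
from station import *
print(hand_in())"
```

```text
15.5 [ 0.564  -0.1878  0.1853] h 54.2 [-1.   3.2  9.4] [ 0.563  0.276 -0.277] 0.038476545432509925
the job is handed in; nothing more can be done
None
```

I loosened the nut on the jar nearest the tray with the medium socket, turning it about 45° anticlockwise. I handed in at 15.5 s with the socket still gripped and seated on the nut.

- **Choosing the socket:** the wrist camera measured the nut at about 26.8 mm across flats, so I took the medium socket first. No other socket was tried, so none had to go back in the tray.
- **Seating:** the first try, 30° off, stopped on the nut's chamfer. After lifting and turning 30° the socket slid down to the flange. The tool tip stopped at z = 0.1853 m, as predicted for fully down, with about 9 N of downward push.
- **Turning:** the socket met the nut's flats at about 8° of tool heading, and I turned on to 54.2°, so the nut moved about 46°. The image-based estimate of where it engaged was a few degrees earlier, which would make it up to about 49°.
- **Last checks:**
  - The square recess had not shifted in the jaws, so the socket did not slip.
  - The last nudges met about 0.3 N m of resistance, so the socket was turning the nut.
  - The moment had read only about 0.05 N m after the main turn, before those nudges.
  - A late top view showed the other two jars, the ratchet, the seasoning jar and the two remaining sockets apparently where they started.

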